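# Mark the plywood disc and free the index dial

### The arm

A 6-joint arm with a two-finger parallel gripper is mounted at the origin on the work surface. World frame = base frame: x ahead of the robot, y to its left, z up, the work surface at z = 0. Lengths are in mm, angles in rad, forces in N, time in s.
With the tool pointing down it reaches from about 400 to 925 mm from the base axis. Payload 12.5 kg.
Tool frame: the origin (TCP) lies on the mounting face of the last link; the fingertips stand 190 mm ahead of it and the grasp point (between the pads) lies 171 mm ahead of it; z points along the fingers, y is the line along which they close (so a half turn about z gives the same grasp; the last joint's range is limited). The gripper opens to 95 mm and grips with 3 to 60 N. Pads are 20 mm wide; open, the fingers measure 119 mm over their backs; the gripper's body (75 mm by 180 mm) begins 59 mm behind the grasp point.
Start: joints at [1.123, 0.491, 1.559, -0, 1.092, -0.106], TCP at [209.466, 588.854, 404.761] pointing down, gripper open.
Joint ranges: [-3.1, 3.1], [-0.84, 2.19], [0.05, 2.79], [-1.13, 4.28], [0.06, 2.93], [-2.69, 2.69]. Speed limits (rad/s): [2.22, 2.22, 2.79, 3.14, 3.14, 3.14].

### API

Orientations are given as [roll, pitch, yaw] about the fixed x, y, z axes, in that order (R = Rz(yaw) Ry(pitch) Rx(roll)).
In Python, from cell import env gives the robot as it stands.
- The arm moves only by the tool carry_out, never from a script. Its argument "series" is a list of rows, each a list of 5 numbers: the shift along the tool's x, y, z in m, then the turn about the tool's z in degrees, then the opening, from 0 (shut) to 1 (fully open). A call has 1 to 20 rows; each row is the pose to reach, as a shift and turn from the pose commanded when the call began, along the tool's axes at that moment; what a row does not reach only later rows make up. A row lasts 1/8 s, in which the tool goes at most 62.5 mm and 10.7 degrees, less where a joint would pass 70% of its speed; a pose out of reach is approached as far as the arm can. A call with a gripper value outside its range is refused whole. The fingers move at their own pace and stop on an object; the grip force is fixed at half the most. Time passes only in rows, so rows that repeat a pose let the fingers close. It gives the time, the measured TCP pose, the force, the opening and the grip force at its end, in the units of the state.
- env.state(): the state, without advancing time (a new reading comes with each control period).
- env.read_camera(name): name is "scene" or "side" or "wrist"; returns (picture, depth): 480x640x3 uint8, red, green, blue; 480x640 float32, mm along the optical axis (not along the pixel's ray), 0 where there is no reading.
- env.get_calibration(name): a dict with "intrinsics" (3x3 intrinsics, pixels), "cam_to_world" (4x4, takes a point from camera to world coordinates); the wrist camera has in their place "T_tool_cam" (4x4, takes a point from camera to tool coordinates, whose origin is the TCP and whose axes are the flange's). Camera axes: x right, y up, looking along -z (the intrinsics and any distortion apply to the point x, -y, -z); pixel columns grow to the right and rows downward; lengths in mm; the calibration is good to about 2 mm. The wrist camera is an equidistant fisheye: a pixel r from the principal point sees the ray r / f radians off the axis. A picture is of the moment at which its call begins: read the wrist's pose just before it. get_calibration takes no time and is no camera call.
- env.job_done(): hands the job in; it is judged then, once.
The state is a dict: "t": time; "joints": joint angles; "qvel": joint speeds; "tau": joint torques, N m; "eef_pos": TCP position; "tcp_rot": TCP orientation; "ft_force": force on the tool from outside, world axes, zero at the start; "moment": the same for the moment, N m; "opening": opening from 0.0 (shut) to 1.0 (fully open); "grip_force": force on a finger pad.
Only numpy, scipy, OpenCV 4.12 (cv2) and the standard library are available. Lean on these libraries where they do the work, as an engineer would, in place of code of your own. Each camera call takes 0.05 s, during which the arm holds its last target. There are 200 camera calls.

### The job

On the round marking jig, use the mallet to drive the sprung steel punch all the way down, with the index plunger left in its hole, then stand the mallet back upright on its cork mat and let go of it. Then pull the index plunger's black knob fully up, so that its pin is out of the dial, and finish while still holding it up so that the dial could be turned. Leave the glue bottle, the plywood animal and the pencil pot where they stand.

Things in the scene. Friction and masses are not known exactly. Their poses are not given: they have to be found in the camera images.
- mallet_grip (a point): Grip point on the wooden mallet handle's centre line, 52 mm from the head's axis, 40 mm above the underside of the head. The handle starts level: a bar 22 mm wide (y), 26 mm high (z), along the mallet's own x, from 30 to 167 mm from the head's axis, on the -x side. x: from the handle's end towards the head; z: up.
- mallet_head (a point): Centre of the mallet's head: an upright black rubber cylinder of 60 mm diameter and 80 mm height, with its striking face at the bottom (40 mm below this point) and another on top. Same axes as mallet_grip.
- mallet: The whole loose mallet, standing on the face of its head; origin at the centre of the head's lower face (40 mm below mallet_head), axes as mallet_grip. 0.33 kg, give or take 20 %; centre of mass about 10 mm from the head's axis, on the handle's side.
- mat: Cork mat, 220 mm (x) by 140 mm (y) by 3 mm, fixed to the table; origin at the centre of its underside, on the table. The mallet starts and ends on it.
- jig: Round marking jig fixed to the table, facing any way: base 250 mm across, aluminium dial 196 mm (top 37 mm high) with index holes, plywood disc on it 136 mm (top 43 mm). Opposite brackets: the taller (top 90, sleeve 96 mm) carries the punch at jig x = +52 mm, the lower (top 68, sleeve 70 mm) the index plunger at jig x = -84 mm. Origin on the table, at the centre. Dial does not turn.
- punch_cap (a point): Centre of the top face of the punch's flat steel cap (32 mm diameter, 13 mm thick), 130 mm above the table when up. The punch moves straight down. It is the highest thing on the jig.
- punch (a joint): Travel of the punch in m: 0 up (where its spring returns it), 0.012 fully down at its stop. The spring takes about 4 N to start it and 8.5 N fully down.
- plunger_knob (a point): Centre of the plunger's black round knob (28 mm diameter, 25 mm high, axis upright), 99.5 mm above the table when seated; 17 mm of free air and a 10 mm steel stem lie between the knob and its sleeve. The knob moves straight up.
- plunger (a joint): Travel of the index plunger in m: 0 seated with its pin 10 mm deep in the dial, 0.022 pulled fully up against its stop. The spring pulls it back down with about 5.6 N when seated and 12 N when fully up; it does not stay up by itself.
- glue: Bystander: white glue bottle, 48 mm diameter, about 85 mm high; origin at the centre of its underside. Leave it.
- animal: Bystander: small plywood animal on a 110 by 50 mm foot, about 115 mm high, its head overhanging to about 90 mm on the +x side; origin at the centre of the foot's underside. Leave it.
- pot: Bystander: white pencil pot, 72 mm diameter, 75 mm high, pencils up to about 120 mm; origin at the centre of its underside. Leave it.

How it is judged:
By the outcome, as a careful person would: the job done as asked, in the order asked, and still so for the second after the job is handed in, while the arm keeps its last pose, push and grip.
It also fails if it takes over 54 s, if anything falls off the work surface, if the arm or the gripper's body presses on something with over 40 N, if the wrist force passes 120 N, or if a joint passes its speed limit or range.

## Working session

There is one attempt and no reset: what is moved stays moved. The work goes in short steps, Python scripts to look and compute and a tool call to move; the robot and the scene stay as the last step left them, time stands still between calls to the robot, and variables do not carry over. Pictures are saved under pics/ and viewed, at most 10 in all, crops included, and the job is handed in when it is done.

Besides the shell and the picture viewer there is one more tool, called after "Call:" as name(argument=value, ...) on one line, values as JSON. carry_out: Moves the arm, as the interface text tells. Its arguments: {"type":"object","properties":{"series":{"type":"array","items":{"type":"array","items":{"type":"number"}}}},"required":["series"]}

```bash
mkdir -p pics; ls; cat > h.py <<'E'
import numpy as np, cv2
from cell import env
from scipy.spatial.transform import Rotation as R
def grab(n,f=None):
    im,d=env.read_camera(n); np.savez('last_%s.npz'%n,im=im,d=d)
    cv2.imwrite('pics/'+(f or n)+'.png',im[:,:,::-1]); return im,d
def cloud(n):
    z=np.load('last_%s.npz'%n); d=z['d']; c=env.get_calibration(n); K=np.array(c['intrinsics']);T=np.array(c['cam_to_world'])
    v,u=np.mgrid[:480,:640]; x=(u-K[0,2])/K[0,0]*d; y=(v-K[1,2])/K[1,1]*d
    p=np.stack([x,-y,-d],-1)@T[:3,:3].T+T[:3,3]; p[d==0]=np.nan
    return z['im'],p
E
python3 - <<'E'
from h import *
s=env.state(); print(s)
for n in('scene','side'):
    grab(n); c=env.get_calibration(n); print({k:np.round(v,3) if not isinstance(v,str) else v for k,v in c.items()})
c=env.get_calibration('wrist'); print(c)
a=cv2.imread('pics/scene.png');
E
```

```text
pics
{'t': 0.0, 'joints': array([ 1.12340625e+00,  4.91576655e-01,  1.55951439e+00,  4.46407576e-06,
        1.09168369e+00, -1.05613257e-01]), 'qvel': array([ 0.00057009,  0.00021426, -0.00109893,  0.0013181 ,  0.00035882,
        0.00024548]), 'tau': array([-4.09849745e-03, -6.12632918e+01, -2.58169734e+01,  6.92003220e-02,
        4.83590690e-02, -1.67759235e-04]), 'eef_pos': array([209.44119191, 588.81170387, 404.12863171]), 'tcp_rot': array([-3.14041757e+00, -1.28548887e-04,  2.79981370e+00]), 'ft_force': array([-0.13835139,  0.81361157,  0.00231011]), 'moment': array([-0.02780557, -0.03118559,  0.04313452]), 'grip_force': 0.0, 'opening': 0.9979614119244468}
{'intrinsics': array([[486.846,   0.   , 329.036],
       [  0.   , 486.846, 240.861],
       [  0.   ,   0.   ,   1.   ]]), 'cam_to_world': array([[-8.24000e-01, -4.50000e-01,  3.45000e-01,  8.49252e+02],
       [ 5.67000e-01, -6.68000e-01,  4.82000e-01,  3.59706e+02],
       [ 1.30000e-02,  5.93000e-01,  8.05000e-01,  7.61898e+02],
       [ 0.00000e+00,  0.00000e+00,  0.00000e+00,  1.00000e+00]])}
{'intrinsics': array([[59
[... 203 characters left out ...]
-6.97000e-01,  5.98000e-01,  6.21803e+02],
       [-1.40000e-02,  6.56000e-01,  7.55000e-01,  9.08416e+02],
       [ 0.00000e+00,  0.00000e+00,  0.00000e+00,  1.00000e+00]])}
{'intrinsics': array([[371.64829954,   0.        , 320.99000099],
       [  0.        , 371.64829954, 240.73923397],
       [  0.        ,   0.        ,   1.        ]]), 'T_tool_cam': array([[-1.31883449e-03,  9.57324822e-01,  2.89011152e-01,
         8.19144223e+01],
       [ 9.99998079e-01,  8.43446685e-04,  1.76941099e-03,
         3.74133281e-01],
       [ 1.45013556e-03,  2.89012930e-01, -9.57324095e-01,
         2.04968003e+01],
       [ 0.00000000e+00,  0.00000000e+00,  0.00000000e+00,
         1.00000000e+00]])}
```

View pics/scene.png

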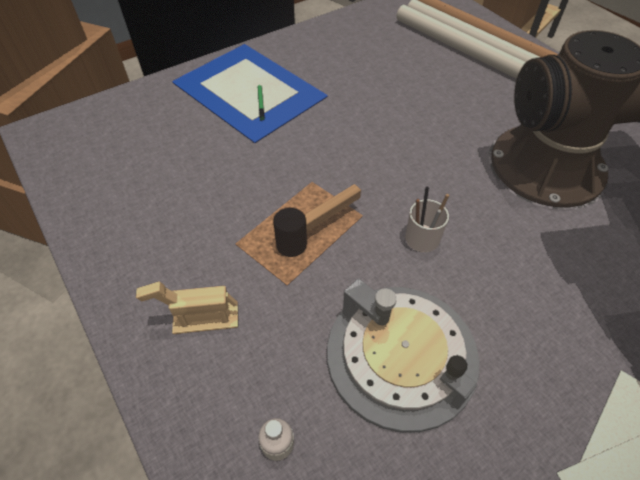

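View pics/side.png

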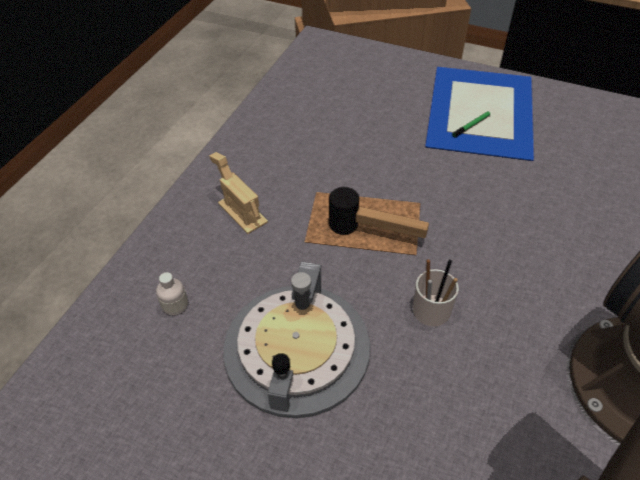

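The scene view shows the mallet head at (291,215) with its handle end at (358,192), the punch cap at (386,296), the knob at (456,365) and the pot at (427,225). The side view shows the head at (344,196), the handle end at (424,228), the cap at (300,282) and the knob at (281,362). Next I'll turn these into positions with the depth.

```bash
python3 - <<'E'
from h import *
for n in('scene','side'):
    im,p=cloud(n); ok=np.isfinite(p[...,2]); g=im.astype(int)
    def box(u0,u1,v0,v1):
        m=np.zeros(ok.shape,bool); m[v0:v1,u0:u1]=1; return m&ok
    B=dict(scene=dict(cap=(370,402,285,320),knob=(440,472,350,382),head=(270,312,205,260),handle=(312,365,180,230),mat=(235,365,180,280),disc=(360,450,300,390),pot=(405,450,185,255),animal=(135,240,280,335),glue=(255,296,415,460)),
      side=dict(cap=(288,314,270,295),knob=(268,294,350,380),head=(326,362,186,236),handle=(362,430,205,246),mat=(303,424,190,252),disc=(250,345,300,375),pot=(410,460,260,330),animal=(208,270,150,232),glue=(155,190,270,316)))[n]
    Z=dict(cap=(122,138),knob=(104,120),head=(75,92),handle=(48,64),mat=(1,8),disc=(39,48),pot=(10,150),animal=(15,150),glue=(15,150))
    print(n)
    for k,b in B.items():
        z=p[...,2]; m=box(*b)&(z>Z[k][0])&(z<Z[k][1])
        if k=='mat': m&=(g[...,0]-g[...,2]>20)
        q=p[m]
        if len(q)<5: print(k,len(q)); continue
        c,sz,a=cv2.minAreaRect(q[:,:2].astype(np.float32)); 
        print(k,len(q),'mean',q.mean(0).round(1),'rect',np.round(c,1),np.round(sz,1),round(a,1),'zmax',round(np.percentile(q[:,2],95),1))
E
```

```text
scene
cap 346 mean [567.2 114.5 128.2] rect [566.6 113.7] [31.5 30.3] 84.4 zmax 130.4
knob 288 mean [541.1 247.3 109.5] rect [540.2 246.4] [25.6 26.9] 6.2 zmax 112.4
head 720 mean [ 590.  -125.4   81.3] rect [ 588.9 -127.8] [58.3 58.9] 75.2 zmax 83.7
handle 602 mean [ 483.4 -135.    54. ] rect [ 484.6 -137.2] [125.7  24.7] 4.7 zmax 56.5
mat 3044 mean [ 564.1 -142.6    2.4] rect [ 553.5 -151.6] [221.  142.6] 14.1 zmax 4.2
disc 5048 mean [557.7 169.   41.7] rect [552.5 159.1] [149.  135.6] 58.1 zmax 43.7
pot 1717 mean [369.9   2.1  55.9] rect [367.1  -0.4] [71.6 70.8] 59.1 zmax 107.2
animal 2204 mean [806.  -80.6  74.7] rect [806.2 -86.4] [ 36.  146.9] 61.5 zmax 111.5
glue 1138 mean [799.9 176.1  58.3] rect [798.2 170.3] [46.9 47.2] 33.9 zmax 84.4
side
cap 295 mean [564.4 113.7 129.7] rect [564.7 113.1] [31.  32.5] 43.4 zmax 132.7
knob 255 mean [537.2 247.3 111. ] rect [537.8 246.6] [26.8 25.6] 35.7 zmax 114.1
head 612 mean [ 585.8 -125.8   82.9] rect [ 586.6 -127.8] [58.3 58.7] 15.8 zmax 86.1
handle 733 mean [ 484.8 -135.9   55.6] rect [ 487.2 -137. ] [132.6  27.6] 5.4 zmax 59.3
mat 3281 mean [ 548.7 -141.5    3.9] rect [ 550.1 -153.8] [227.9 145.2] 14.5 zmax 6.6
disc 4526 mean [553.3 162.4  43.2] rect [557.  160.5] [162.  143.2] 22.3 zmax 46.0
pot 1977 mean [364.8   1.8  56.5] rect [365.3  -1.5] [73.2 70.8] 84.5 zmax 107.6
animal 1299 mean [797.5 -80.2  73.8] rect [804.5 -88.6] [ 36.7 150.1] 61.2 zmax 112.0
glue 896 mean [788.5 175.2  53.5] rect [793.4 170.8] [48.3 42.4] 46.1 zmax 86.0
```

```bash
cat >> h.py <<'E'
def to(x,y,z,yawdeg=None,meas=None):
    s=env.state(); r=R.from_euler('xyz',s['tcp_rot']); 
    d=r.inv().apply(np.array([x,y,z])-s['eef_pos'])
    yw=np.degrees(s['tcp_rot'][2]); t=0 if yawdeg is None else -((yawdeg-yw+180)%360-180)
    print('pos',s['eef_pos'].round(1),'rpy',np.degrees(s['tcp_rot']).round(2),'q',s['joints'].round(2),'F',s['ft_force'].round(1),'M',s['moment'].round(2),'shift m',(d/1000).round(4),'turn',round(t,1))
E
python3 -c "
from h import *
to(536.2,-132.5,350,185.2)"
```

```text
pos [209.5 588.8 404.2] rpy [-1.7994e+02 -1.0000e-02  1.6041e+02] q [ 1.12  0.49  1.56  0.    1.09 -0.11] F [0.4 0.  1.1] M [-0.06  0.02  0.02] shift m [-0.5496 -0.57    0.0547] turn -24.8
```

Call:
carry_out(series=[[-0.55,-0.57,0.055,-24.8,1],[-0.55,-0.57,0.055,-24.8,1],[-0.55,-0.57,0.055,-24.8,1],[-0.55,-0.57,0.055,-24.8,1],[-0.55,-0.57,0.055,-24.8,1],[-0.55,-0.57,0.055,-24.8,1],[-0.55,-0.57,0.055,-24.8,1],[-0.55,-0.57,0.055,-24.8,1],[-0.55,-0.57,0.055,-24.8,1],[-0.55,-0.57,0.055,-24.8,1],[-0.55,-0.57,0.055,-24.8,1],[-0.55,-0.57,0.055,-24.8,1],[-0.55,-0.57,0.055,-24.8,1],[-0.55,-0.57,0.055,-24.8,1],[-0.55,-0.57,0.055,-24.8,1],[-0.55,-0.57,0.055,-24.8,1]])

```text
t: 2.1
eef_pos: [536.3, -131.5, 349.9]
tcp_rot: [3.141, -0.0, -3.049]
ft_force: [0.8, -0.3, 0.2]
opening: 1.0
grip_force: 0.0
```

```bash
python3 -c "
from h import *
to(536.2,-132.5,214,185.2); grab('wrist','w1')"
```

```text
pos [ 536.3 -131.5  349.9] rpy [ 1.7999e+02 -1.0000e-02 -1.7472e+02] q [-0.36  0.45  1.8   0.    0.89 -2.02] F [ 0.8 -0.3  0.2] M [0.05 0.04 0.08] shift m [ 0.0002 -0.0011  0.1359] turn 0.1
```

View pics/w1.png

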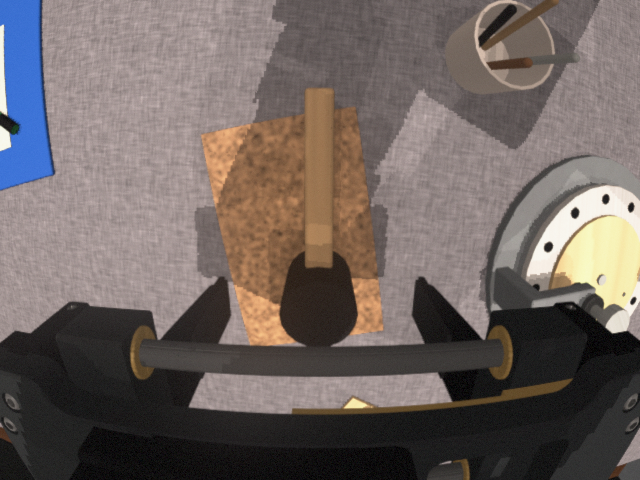

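The handle is centred between the fingers (col 319, finger midpoint about 321) and lined up with the tool, so I'll descend and grip.

Call:
carry_out(series=[[0,-0.001,0.05,0,1],[0,-0.001,0.1,0,1],[0,-0.001,0.126,0,1],[0,-0.001,0.136,0,1],[0,-0.001,0.136,0,1],[0,-0.001,0.136,0,0],[0,-0.001,0.136,0,0],[0,-0.001,0.136,0,0],[0,-0.001,0.136,0,0],[0,-0.001,0.136,0,0],[0,-0.001,0.136,0,0],[0,-0.001,0.136,0,0],[0,-0.001,0.136,0,0]])

```text
t: 3.78
eef_pos: [536.7, -133.5, 213.7]
tcp_rot: [3.141, -0.0, -3.051]
ft_force: [0.5, 0.1, 0.3]
opening: 0.23
grip_force: 30.0
```

Call:
carry_out(series=[[0,0,-0.005,0,0],[0,0,-0.015,0,0],[0,0,-0.035,0,0],[0,0,-0.065,0,0],[0,0,-0.1,0,0],[0,0,-0.14,0,0],[0,0,-0.14,0,0],[0,0,-0.14,0,0]])

```text
t: 4.78
eef_pos: [536.3, -133.3, 353.0]
tcp_rot: [3.141, -0.001, -3.051]
ft_force: [0.0, 0.2, -3.9]
opening: 0.23
grip_force: 30.0
```

```bash
python3 - <<'E'
from h import *
to(513.9,108.7,352)
grab('side','s2'); im=cv2.imread('pics/s2.png')
cv2.imwrite('pics/s2c.png',cv2.resize(im[100:300,240:500],None,fx=2.5,fy=2.5))
E
```

```text
pos [ 536.3 -133.3  353. ] rpy [ 1.7997e+02 -6.0000e-02 -1.7478e+02] q [-0.36  0.45  1.8   0.    0.9  -2.03] F [ 0.   0.2 -3.9] M [-0.01  0.16 -0.04] shift m [0.0003 0.2431 0.0012] turn 0
```

View pics/s2c.png

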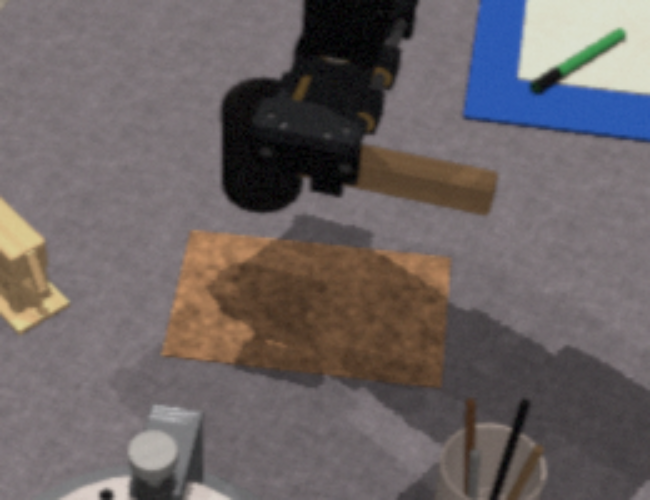

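The mallet is off the mat and looks level in the crop: head at (260,145), handle end at (490,190). I'll check the tilt from the depth.

```bash
python3 - <<'E'
from h import *
im,p=cloud('side'); g=im.astype(int)
m=np.zeros(p.shape[:2],bool); m[155:190,385:440]=1
q=p[m&(p[...,2]>100)&(g[...,0]-g[...,2]>25)]
x,y,z=q.T; 
for a in range(400,500,15):
    s=(x>=a)&(x<a+15)
    if s.sum()>5: print(a,s.sum(),np.percentile(z[s],[50,95]).round(1),y[s].mean().round(1))
E
```

```text
415 98 [193.5 197.5] -137.4
430 158 [193.1 198.1] -136.9
445 155 [193.  197.5] -135.6
460 155 [192.7 197.4] -134.3
475 158 [192.8 197.4] -132.9
490 150 [193.1 197.5] -131.4
```

Call:
carry_out(series=[[0,0.03,-0.015,0,0],[-0.002,0.08,-0.015,0,0],[-0.004,0.13,-0.015,0,0],[-0.006,0.18,-0.015,0,0],[-0.0075,0.22,-0.015,0,0],[-0.0075,0.243,-0.015,0,0],[-0.0075,0.243,-0.01,0,0],[-0.0075,0.243,0,0,0],[-0.0075,0.243,0,0,0],[-0.0075,0.243,0,0,0]])

```text
t: 6.08
eef_pos: [522.2, 108.5, 353.5]
tcp_rot: [3.142, -0.0, -3.052]
ft_force: [0.5, -0.3, -3.1]
opening: 0.23
grip_force: 30.0
```

```bash
python3 - <<'E'
from h import *
to(521.9,109.4,340)
grab('scene','s3'); im=cv2.imread('pics/s3.png')
cv2.imwrite('pics/s3c.png',cv2.resize(im[200:420,300:540],None,fx=2.5,fy=2.5))
E
```

```text
pos [522.2 108.5 353.5] rpy [ 1.8000e+02 -3.0000e-02 -1.7484e+02] q [ 0.08  0.42  1.84  0.    0.88 -1.58] F [ 0.5 -0.3 -3.1] M [ 0.01  0.11 -0.02] shift m [0.0003 0.0009 0.0135] turn 0
```

View pics/s3c.png

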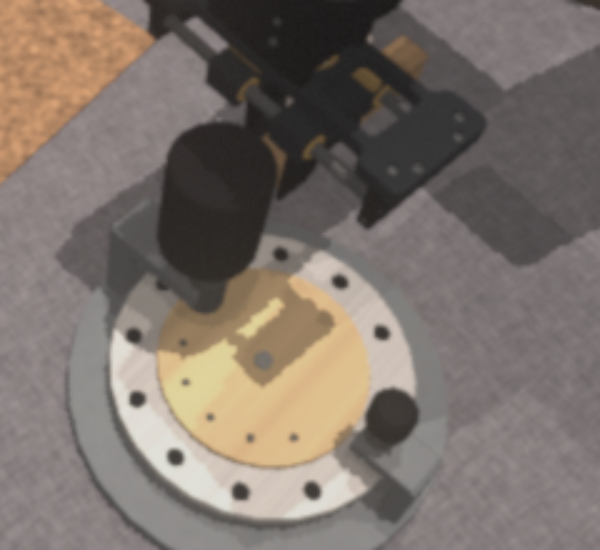

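The head covers the punch cap (crop, about (205,250)) and the plunger is clear. Now I'll press down in steps.

Call:
carry_out(series=[[0,0,0.01,0,0],[0,0,0.014,0,0],[0,0,0.017,0,0],[0,0,0.02,0,0],[0,0,0.023,0,0],[0,0,0.025,0,0],[0,0,0.025,0,0]])

```text
t: 7.0
eef_pos: [522.0, 109.1, 328.8]
tcp_rot: [-3.142, -0.0, -3.051]
ft_force: [-4.2, -2.9, 3.4]
opening: 0.234
grip_force: 30.0
```

```bash
python3 - <<'E'
from h import *
to(521.9,109.4,340)
E
```

```text
pos [522.  109.1 328.8] rpy [-180.     -0.   -174.78] q [ 0.08  0.46  1.87 -0.    0.82 -1.58] F [-4.2 -2.9  3.4] M [-0.42  0.68 -0.07] shift m [ 0.0001  0.0003 -0.0112] turn 0
```

Call:
carry_out(series=[[0,0,0.0015,0,0],[0,0,0.003,0,0],[0,0,0.003,0,0]])

```text
t: 7.38
eef_pos: [521.8, 109.1, 327.3]
tcp_rot: [-3.142, 0.001, -3.05]
ft_force: [-11.2, -4.1, 21.3]
opening: 0.229
grip_force: 30.0
```

The push jumped to about 25 N within 1.5 mm, so the punch has hit its stop. I'll check for mallet tilt before lifting.

```bash
python3 - <<'E'
from h import *
to(521.9,109.4,340)
for n in ('scene','side'):
    grab(n,n+'4'); im,p=cloud(n); z=p[...,2]
    d=np.hypot(p[...,0]-573,p[...,1]-114)
    m=(d<32)&(z>150)&(z<230); q=p[m&(z>np.nanpercentile(z[m],50))]
    q=p[m&(abs(z-198)<6)]
    if len(q)>20:
        A=np.c_[q[:,:2]-[573,114],np.ones(len(q))]; c,*_=np.linalg.lstsq(A,q[:,2],rcond=None)
        print(n,len(q),'slope deg',np.degrees(c[:2]).round(1),'z',c[2].round(1),q[:,:2].mean(0).round(1))
    m=(abs(d-0)<45)&(z>99)&(z<116.5+14); print('cap zone',m.sum(), np.nanpercentile(z[m],[5,50,95]).round(1) if m.any() else '')
im=cv2.imread('pics/scene4.png')
cv2.imwrite('pics/s4c.png',cv2.resize(im[230:350,320:460],None,fx=4,fy=4))
E
```

```text
pos [521.8 109.1 327.3] rpy [-1.8000e+02  7.0000e-02 -1.7478e+02] q [ 0.08  0.46  1.87 -0.    0.81 -1.58] F [-11.2  -4.1  21.3] M [-0.63  1.59 -0.08] shift m [-0.0002  0.0002 -0.0127] turn 0
scene 1258 slope deg [ 0.3 -0.7] z 196.6 [574.4 115.9]
cap zone 129 [120.6 125.5 129.6]
side 518 slope deg [-0.2 -1. ] z 198.6 [582.3 114.9]
cap zone 78 [118.7 125.8 129.9]
```

View pics/s4c.png

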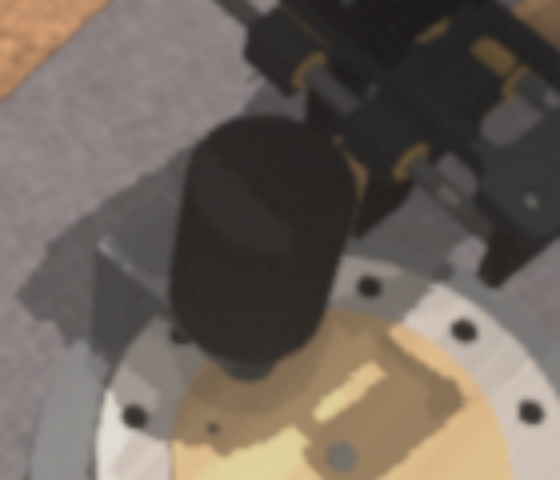

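The head is level with its top at about 197.5 mm, so the cap is at about 118 mm, which is fully down. Now I'll lift and go back to the mat.

Call:
carry_out(series=[[0,0,-0.005,0,0],[0,0,-0.015,0,0],[0,0,-0.04,0,0],[0,0,-0.045,0,0],[0.002,-0.03,-0.045,0,0],[0.003,-0.08,-0.045,0,0],[0.004,-0.13,-0.045,0,0],[0.006,-0.18,-0.04,0,0],[0.0075,-0.22,-0.03,0,0],[0.0075,-0.243,-0.028,0,0],[0.0075,-0.243,-0.028,0,0],[0.0075,-0.243,-0.028,0,0]])

```text
t: 8.98
eef_pos: [536.6, -133.0, 353.3]
tcp_rot: [3.141, -0.001, -3.05]
ft_force: [-0.2, 0.2, -3.0]
opening: 0.228
grip_force: 30.0
```

```bash
python3 - <<'E'
from h import *
to(536.7,-133.5,214)
grab('side','s5')
im,p=cloud('side'); g=im.astype(int)
q=p[(p[...,2]>150)&(g[...,0]-g[...,2]>25)&(abs(p[...,1]+137)<25)&(abs(p[...,0]-460)<60)]
x,y,z=q.T; 
for a in range(400,500,15):
    s=(x>=a)&(x<a+15)
    if s.sum()>5: print(a,s.sum(),np.percentile(z[s],[50,95]).round(1),y[s].mean().round(1))
E
```

```text
pos [ 536.6 -133.   353.3] rpy [ 1.7997e+02 -3.0000e-02 -1.7478e+02] q [-0.36  0.45  1.8   0.    0.9  -2.02] F [-0.2  0.2 -3. ] M [ 0.09  0.1  -0.02] shift m [-1.000e-04 -6.000e-04  1.393e-01] turn 0
415 95 [192.  196.5] -137.4
430 160 [192.4 196.7] -136.7
445 157 [192.7 196.9] -135.2
460 154 [193.1 197.4] -133.9
475 155 [192.6 197.8] -132.6
490 151 [193.6 197.3] -131.3
```

Call:
carry_out(series=[[0,0,0.05,0,0],[0,0,0.1,0,0],[0,0,0.125,0,0],[0,0,0.133,0,0],[0,0,0.137,0,0],[0,0,0.139,0,0],[0,0,0.139,0,0],[0,0,0.139,0,0]])

```text
t: 10.02
eef_pos: [536.8, -133.5, 215.3]
tcp_rot: [-3.141, 0.001, -3.051]
ft_force: [0.1, -0.4, -3.1]
opening: 0.228
grip_force: 30.0
```

Call:
carry_out(series=[[0,0,0.001,0,0],[0,0,0.0018,0,0],[0,0,0.0018,0,0]])

```text
t: 10.4
eef_pos: [536.7, -133.5, 212.8]
tcp_rot: [3.142, -0.0, -3.051]
ft_force: [-0.0, -1.0, -3.8]
opening: 0.228
grip_force: 30.0
```

Call:
carry_out(series=[[0,0,0.0007,0,0],[0,0,0.0014,0,0],[0,0,0.0014,0,0]])

```text
t: 10.78
eef_pos: [536.5, -133.5, 212.6]
tcp_rot: [-3.141, 0.001, -3.051]
ft_force: [-5.4, -0.1, 13.1]
opening: 0.228
grip_force: 30.0
```

Call:
carry_out(series=[[0,0,-0.0008,0,0],[0,0,-0.0008,0,0],[0,0,-0.0008,0,0.35],[0,0,-0.0008,0,0.6],[0,0,-0.0008,0,1],[0,0,-0.0008,0,1],[0,0,-0.0008,0,1],[0,0,-0.0008,0,1],[0,0,-0.0008,0,1]])

```text
t: 11.9
eef_pos: [536.7, -133.5, 212.3]
tcp_rot: [3.142, 0.0, -3.051]
ft_force: [-0.2, 0.6, 0.1]
opening: 0.906
grip_force: 0.0
```

Call:
carry_out(series=[[0,0,-0.02,0,1],[0,0,-0.08,0,1],[0,0,-0.14,0,1],[0,0,-0.145,0,1],[-0.037,0.378,-0.145,0,1],[-0.037,0.378,-0.145,0,1],[-0.037,0.378,-0.145,0,1],[-0.037,0.378,-0.145,0,1],[-0.037,0.378,-0.145,0,1],[-0.037,0.378,-0.145,0,1],[-0.037,0.378,-0.145,0,1],[-0.037,0.378,-0.145,0,1],[-0.037,0.378,-0.145,0,1]])

```text
t: 13.52
eef_pos: [539.4, 245.0, 357.0]
tcp_rot: [-3.141, -0.001, -3.052]
ft_force: [-0.8, -0.7, -0.3]
opening: 1.0
grip_force: 0.0
```

```bash
python3 - <<'E'
from h import *
to(539,246.5,270.5)
grab('side','s6');a,_=grab('wrist','w6')
b=cv2.imread('pics/s6.png');w=cv2.imread('pics/w6.png')
cv2.imwrite('pics/j6.png',cv2.resize(np.hstack([b[140:440,150:500],cv2.resize(w,(400,300))]),None,fx=1.05,fy=1.05))
E
```

```text
pos [539.4 245.  357. ] rpy [-1.7999e+02 -4.0000e-02 -1.7486e+02] q [ 0.31  0.5   1.69 -0.    0.95 -1.35] F [-0.8 -0.7 -0.3] M [0.05 0.01 0.01] shift m [0.0002 0.0015 0.0865] turn 0
```

View pics/j6.png

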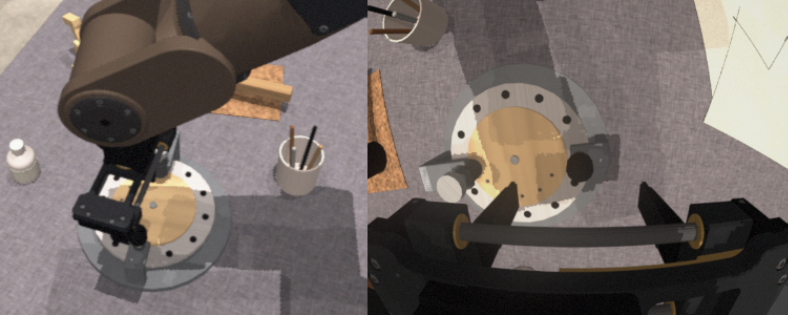

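The mallet stands on the mat with its handle level, and the knob (wrist half, (578,165)) is midway between the fingers. Next I'll descend onto the knob.

Call:
carry_out(series=[[0,0.0015,0.04,0,1],[0,0.0015,0.07,0,1],[0,0.0015,0.082,0,1],[0,0.0015,0.086,0,1],[0,0.0015,0.086,0,0],[0,0.0015,0.086,0,0],[0,0.0015,0.086,0,0],[0,0.0015,0.086,0,0],[0,0.0015,0.086,0,0],[0,0.0015,0.086,0,0],[0,0.0015,0.086,0,0],[0,0.0015,0.086,0,0]])

```text
t: 15.12
eef_pos: [539.2, 246.9, 271.3]
tcp_rot: [-3.14, -0.001, -3.05]
ft_force: [1.7, -10.4, 1.5]
opening: 0.285
grip_force: 30.0
```

```bash
python3 - <<'E'
from h import *
to(539,246.5,292)
grab('scene','s7');im,p=cloud('scene'); z=p[...,2]
m=(np.hypot(p[...,0]-588,p[...,1]+128)<33)&(z>76)&(z<92); q=p[m]
A=np.c_[q[:,:2]-[588,-128],np.ones(len(q))]; c,*_=np.linalg.lstsq(A,q[:,2],rcond=None)
print('mallet head',len(q),np.degrees(c[:2]).round(1),c[2].round(1),cv2.minAreaRect(q[:,:2].astype(np.float32)))
E
```

```text
pos [539.2 246.9 271.3] rpy [-1.7989e+02 -3.0000e-02 -1.7476e+02] q [ 0.32  0.61  1.77 -0.    0.77 -1.34] F [  1.7 -10.4   1.5] M [-1.72 -0.2   0.01] shift m [ 0.0002 -0.0004 -0.0207] turn 0
mallet head 711 [-0.4 -1.2] 81.5 ((588.3834838867188, -126.77157592773438), (57.52363967895508, 59.393341064453125), 82.8412857055664)
```

The mallet is back in place and upright. I'll ease the 10 N side load, then pull up.

Call:
carry_out(series=[[0,-0.0008,0,0,0],[0,-0.0008,-0.004,0,0],[0,-0.0008,-0.009,0,0],[0,-0.0008,-0.014,0,0],[0,-0.0008,-0.018,0,0],[0,-0.0008,-0.021,0,0],[0,-0.0008,-0.021,0,0]])

```text
t: 16.05
eef_pos: [539.2, 246.6, 291.5]
tcp_rot: [-3.141, -0.001, -3.05]
ft_force: [4.5, -5.4, -11.6]
opening: 0.283
grip_force: 30.0
```

Measured lift is 20.2 mm, with about 11.6 N of spring force and no stop yet. I'll go on to the stop in small steps.

Call:
carry_out(series=[[0,0,-0.001,0,0],[0,0,-0.002,0,0],[0,0,-0.003,0,0],[0,0,-0.003,0,0]])

```text
t: 16.55
eef_pos: [539.3, 246.6, 293.5]
tcp_rot: [-3.141, -0.002, -3.05]
ft_force: [6.1, -4.2, -20.1]
opening: 0.28
grip_force: 30.0
```

Call:
carry_out(series=[[0,0,0,0,0],[0,0,0,0,0],[0,0,0,0,0],[0,0,0,0,0],[0,0,0,0,0],[0,0,0,0,0]])

```text
t: 17.3
eef_pos: [539.3, 246.6, 293.5]
tcp_rot: [-3.141, -0.002, -3.05]
ft_force: [6.2, -3.5, -20.5]
opening: 0.285
grip_force: 30.0
```

```bash
python3 - <<'E'
from h import *
to(539,246.5,292)
for n in('scene','side'):
    grab(n,n+'8')
a=cv2.imread('pics/scene8.png');b=cv2.imread('pics/side8.png')
cv2.imwrite('pics/j8.png',np.hstack([cv2.resize(a,(400,300)),cv2.resize(a[310:430,390:550],(400,300))]))
E
```

```text
pos [539.3 246.6 293.5] rpy [-1.7994e+02 -1.0000e-01 -1.7478e+02] q [ 0.32  0.58  1.75 -0.    0.82 -1.34] F [  6.2  -3.5 -20.5] M [-0.53 -1.28  0.03] shift m [ 0.0003 -0.0001  0.0015] turn 0
```

View pics/j8.png

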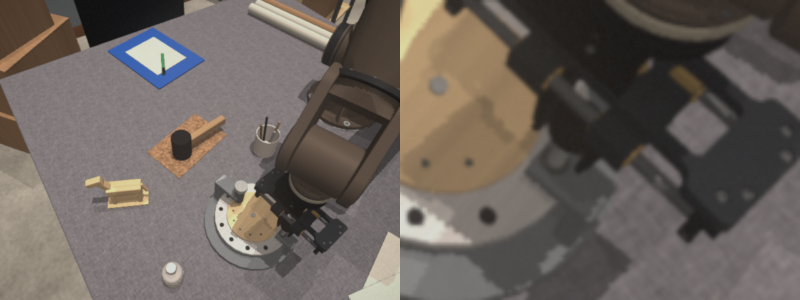

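The mallet stands on its mat at (181,145) and the bystanders haven't moved. The knob is held up with the stem showing at about (560,155), and the 20.5 N pull is steady. I'm handing the job in.

```bash
python3 -c "
from cell import env
print(env.job_done())"
```

```text
the job is handed in; nothing more can be done
None
```

I drove the punch down to its stop with the mallet, stood the mallet back upright on its mat and let go. The job was handed in at about 17 s with the plunger knob held fully up (22 mm, steady pull of about 20 N) and the glue bottle, animal and pot untouched; no verdict was returned.

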